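Make up the linocut kit and the inking kit

ROBOT

A 6-joint arm with a two-finger parallel gripper is mounted at the origin on a cart in front of the work surface, level with it; the furniture and walls round the work are solid. World frame = base frame: x ahead of the robot, y to its left, z up, the work surface at z = 0. Lengths are in m, angles in rad, forces in N, time in s.
With the tool pointing down it reaches from about 0.35 to 1 m from the base axis. Payload 7.1 kg.
Tool frame: the origin (TCP) lies at the very end of the fingers, on their centre line; the grasp point (between the pads) lies 19 mm behind it (r.hold_point_z is the distance from the TCP to the grasp point, in m); z points along the fingers, y is the line along which they close (so a half turn about z gives the same grasp; the last joint's range is limited). The gripper opens to 85 mm and grips with 20 to 120 N. Pads are 22 mm wide; open, the fingers measure 114 mm over their backs; the gripper's body (76 mm by 85 mm) begins 54 mm behind the grasp point. The pads swing forward as they close: fully open they stand 13 mm farther back than shut.
Start: joints at [1.154, 0.423, 1.63, -0, 1.089, -0.019], TCP at [0.242, 0.576, 0.231] pointing down, gripper open.
Joint ranges: [-3, 3], [-0.9, 2.11], [0.09, 2.58], [-1.31, 4.45], [0.11, 2.69], [-2.54, 2.54]. Speed limits (rad/s): [2.39, 2.39, 3.01, 3.14, 3.14, 3.14].

INTERFACE

Orientations are given as a rotation vector (axis times angle).
In Python, from rig import monitor, snapshot, close_job, r gives the robot as it stands. The module is installed in compiled form; this text tells all that it offers.
- The arm moves only by the tool apply_moves, never from a script. Its argument "commands" is a list of rows, each a list of 7 numbers: the closure, from 0 (fully open) to 1 (shut), then the shift along the tool's x, y, z in cm, then the turn, a rotation vector about the tool's x, y, z in degrees. In form: [[grip, tx, ty, tz, rx, ry, rz], ...]. A call has exactly 8 rows; each row shifts and turns the commanded pose from where the row before left it, along the tool's axes as they then stand; what a row does not reach is not made up. A row lasts 1/12 s, in which the tool goes at most 41.7 mm and 7.16 degrees, less where a joint would pass 70% of its speed; a pose out of reach is approached as far as the arm can. A call is refused whole if a number of a shift passes 4.17 or a number of a turn 7.16, either way. A call with a gripper value outside its range is refused whole. The fingers move at their own pace and stop on an object; "grip_force" is the grip in N (left out, the last holds). Time passes only in rows, so rows that do not move let the fingers close, or fill a call up. It gives the time, the measured TCP pose, the force, the opening and the grip force at its end, in the units of the state.
- monitor.observe(): the state, without advancing time (a new reading comes with each control period).
- snapshot(name): name is "scene" or "top" or "wrist"; returns a dict with "color" (480x640x3 uint8, red, green, blue), "intrinsics" (3x3 intrinsics, pixels), "eye" and "attitude" of the camera in the world. Camera axes: x right, y down, z forward; pixel columns grow to the right and rows downward; lengths in m; the calibration is good to about 2 mm. The wrist camera is an equidistant fisheye: a pixel r from the principal point sees the ray r / f radians off the axis. A picture is of the moment at which its call begins. There is no depth.
- close_job(): hands the job in; it is judged then, once.
The state is a dict: "clock": time; "joints": joint angles; "qd": joint speeds; "joint_torque": joint torques, N m; "tcp_pos": TCP position; "eef_rot": TCP orientation; "wrist_force": force on the tool from outside, world axes, zero at the start; "torque": the same for the moment, N m; "width": finger opening in m; "finger_force": force on a finger pad.
Only numpy, scipy, OpenCV 4.12 (cv2) and the standard library are available. Lean on these libraries where they do the work, as an engineer would, in place of code of your own. Each camera call takes 0.05 s, during which the arm holds its last target. There are 200 camera calls.

TASK

Make up two class kits from the things on the table: the linocut kit (the gouge and the cork sanding block) goes in the tray with the long slot, the inking kit (the dropper bottle, the lidded glass jar standing nearer (not the one at the very back) and the ink dabber) in the tray with three square pockets in a row. Set each thing flat or upright on the floor of the pocket that fits it - the gouge lying along the slot, either way round, the cork block in the oblong pocket, the bottle in the smallest square, the dabber in the middle-sized one at the other end, the jar in the largest between them - setting things down rather than dropping them. Leave the ink tin standing where it is.

Things in the scene. Friction and masses are not known exactly. Their poses are not given: they have to be found in the camera images.
- row_tray: Low wooden tray, 219 x 91 mm, 9 mm high, fixed. Three square pockets in a row along its x axis, floors 4 mm and ribs around them 9 mm above the table. Origin: centre of the underside; z up. Pocket centres (tray x, y, mm): smallest, 54 square, (-76.5, 0), for the bottle; largest, 79 square, (-4, 0), for the jar; middle-sized, 62 square, (72.5, 0), for the dabber.
- slot_tray: Low tray of the same wood, 201 x 134 mm, fixed, pocket floors 4 mm and rib tops 9 mm above the table. Origin: centre of the underside; x along the long side, z up. Long slot 187 (along x) x 42 mm, centre (0, 40) mm, for the gouge; oblong pocket 106 (along x) x 72 mm, centre (-40.5, -25) mm, for the cork block; the rest is plain wood at rib height.
- gouge_handle (a point): Lino gouge, 167 mm long: pale wooden handle 22 mm thick, steel blade; lies on its side, 40 g, can roll. This point is on the handle's axis, 11 mm above what it lies on, 49 mm from the handle end: grip here, across the handle. Its y axis runs along the gouge towards the blade tip; the gouge's mid-length is at +35 mm in y.
- cork_block: Brown cork sanding block, a plain block 50 (x) x 86 (y) x 26 mm high, lying flat. Origin: centre of the underside. About 60 g.
- dabber: Ink dabber: a dull brown tied cloth ball with a gathered tuft on top, rigid, 42 x 40 mm, 58 mm high, standing upright. Origin: centre of the underside; z up. Widest around 20 mm up: grip it there. About 35 g.
- dropper_bottle: Small brown dropper bottle with a black dropper top, 33 mm across the round body (straight sides to about 65 mm up), 102 mm high in all, standing. Grip the body 55 to 62 mm up, so that a palm close behind the fingers clears the top. Origin: centre of the underside; z up. About 70 g.
- jar: Round white glass jar with a grey lid, 59 mm across, 75 mm high, standing. The lid is fixed. (The similar jar at the far back of the table, right of the press, is not the one meant.) Origin: centre of the underside; z up. About 200 g.
- etching_press: Green bench etching press, fixed at the back of the table, not to be used: an obstacle to carry things round or over. Spans x 0.53 to 0.88 m and y -0.16 to 0.12 m, 245 mm high at the two screw handles near x 0.69. Origin: under its middle.
- ink_tin: Low round tin of ink with a pale lid and dark sides, 71 mm across, 38 mm high, standing loose among the stock; belongs to no kit, leave it. Origin: centre of the underside.
Not all that is in view belongs to the job. What is shaped like the dabber but orange or red is not meant.

How it is judged:
At the end, for the whole second after the job is handed in: All five rest, released, flat or upright (0.08 rad, dabber 0.15) on the floors of their own pockets, within 14 mm of the pocket centres each way (dabber 15); the gouge within 15 mm of the slot's centre line and 0.2 rad along it, the cork block within 0.25 rad of its pocket's length (x of gouge_handle in the frame of slot_tray between -0.05 and 0.05 m and y of gouge_handle in the frame of slot_tray between 0.025 and 0.055 m and linear speed of each of gouge, cork_block, dropper_bottle, jar, dabber below 0.03 m/s and z of gouge_handle in the frame of slot_tray between 0.01 and 0.019 m and angle between the y axis of gouge and the x axis of slot_tray, either way round below 0.2 rad and angle between gouge's own y axis and vertical between 1.45 and 1.69 rad and x of cork_block in the frame of slot_tray between -0.0545 and -0.0265 m and y of cork_block in the frame of slot_tray between -0.039 and -0.011 m and z of cork_block in the frame of slot_tray between 0.001 and 0.0065 m and angle between each of cork_block, dropper_bottle, jar's own z axis and vertical below 0.08 rad and angle between the y axis of cork_block and the x axis of slot_tray, either way round below 0.25 rad and x of dropper_bottle in the frame of row_tray between -0.0905 and -0.0625 m and y of dropper_bottle in the frame of row_tray between -0.014 and 0.014 m and z of dropper_bottle in the frame of row_tray between 0.001 and 0.0065 m and x of jar in the frame of row_tray between -0.018 and 0.01 m and y of jar in the frame of row_tray between -0.014 and 0.014 m and z of jar in the frame of row_tray between 0.001 and 0.0065 m and x of dabber in the frame of row_tray between 0.0575 and 0.0875 m and y of dabber in the frame of row_tray between -0.015 and 0.015 m and z of dabber in the frame of row_tray between 0.001 and 0.0065 m and angle between dabber's own z axis and vertical below 0.15 rad); the robot touches nothing.
It fails at once if the ink tin was moved more than 30 mm (distance of ink_tin from where it was at the start of the episode above 0.03 m).
It fails at once if a kit thing was dropped: higher than 60 mm and not held by the fingers ((height (world z) of gouge_handle above 0.06 m and contact force between the fingers and gouge below 0.05 N) or (height (world z) of cork_block above 0.06 m and contact force between the fingers and cork_block below 0.05 N) or (height (world z) of dabber above 0.06 m and contact force between the fingers and dabber below 0.05 N) or (height (world z) of dropper_bottle above 0.06 m and contact force between the fingers and dropper_bottle below 0.05 N) or (height (world z) of jar above 0.06 m and contact force between the fingers and jar below 0.05 N)).
It also fails if it takes over 128 s, if anything falls off the work surface, if the arm or the gripper's body presses on something with over 40 N, if the wrist force passes 120 N, or if a joint passes its speed limit or range.

## Working session

There is one attempt and no reset: what is moved stays moved. The work goes in short steps, Python scripts to look and compute and a tool call to move; the robot and the scene stay as the last step left them, time stands still between calls to the robot, and variables do not carry over. Pictures are saved under pics/ and viewed, at most 14 in all, crops included, and the job is handed in when it is done.

Besides the shell and the picture viewer there is one more tool, called after "Emit:" in YAML: its name, and indented under it one key for each argument. apply_moves: Moves the arm, as the interface text tells. Its arguments: {"type":"object","properties":{"commands":{"type":"array","items":{"type":"array","items":{"type":"number"}}},"grip_force":{"type":"number"}},"required":["commands"]}

```bash
mkdir -p pics
python3 - <<'E'
from rig import monitor,snapshot,r
import cv2,numpy as np
s=monitor.observe(); print(s['clock'],s['tcp_pos'],s['eef_rot'],s['width'],r.hold_point_z)
for n in ['scene','top']:
    d=snapshot(n); cv2.imwrite(f'pics/{n}0.png',d['color'][:,:,::-1]); print(n,d['intrinsics'],d['eye'],d['attitude'])
E
```

```text
0.0 [0.2418735  0.5757064  0.23053842] [-6.20631795e-01 -3.07936559e+00  2.36654205e-03] 0.08539517734307234 0.0187
scene [[526.5073213    0.         318.57121576]
 [  0.         526.5073213  237.50296531]
 [  0.           0.           1.        ]] [-0.06748737 -0.9261648   0.71846219] [-2.04280572  0.68464029 -0.36256838]
top [[472.34982952   0.         316.57541374]
 [  0.         472.34982952 236.00706736]
 [  0.           0.           1.        ]] [ 0.33430212 -0.07226775  1.16739502] [-2.09427594  2.15204362 -0.22119007]
```

View pics/scene0.png

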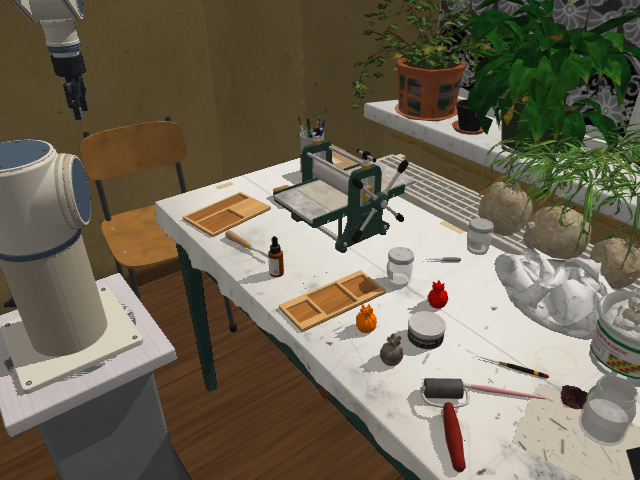

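View pics/top0.png

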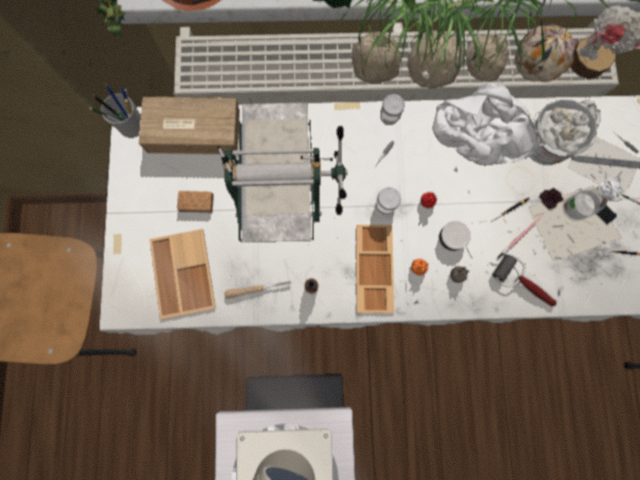

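```bash
cat > h.py <<'E'
import numpy as np,cv2
from scipy.spatial.transform import Rotation as R
from rig import monitor,snapshot,r
def ray(d,px):
    px=np.atleast_2d(px).astype(float); K=d['intrinsics']
    v=np.c_[(px[:,0]-K[0,2])/K[0,0],(px[:,1]-K[1,2])/K[1,1]]
    rr=np.hypot(*v.T)[:,None]
    if d.get('fish'): c=np.c_[v/np.maximum(rr,1e-9)*np.sin(rr),np.cos(rr)]
    else: c=np.c_[v,np.ones(len(v))]
    return R.from_rotvec(d['attitude']).apply(c)
def onz(d,px,z):
    w=ray(d,px); e=np.array(d['eye']); return e+w*((z-e[2])/w[:,2])[:,None]
def snap(n):
    d=snapshot(n); d['fish']=n=='wrist'; return d
def proj(d,P):
    c=R.from_rotvec(d['attitude']).inv().apply(np.atleast_2d(P)-d['eye']); K=d['intrinsics']
    if d.get('fish'):
        th=np.arctan2(np.hypot(c[:,0],c[:,1]),c[:,2]); q=c[:,:2]/np.hypot(c[:,0],c[:,1])[:,None]*th[:,None]
    else: q=c[:,:2]/c[:,2:]
    return q*[K[0,0],K[1,1]]+K[:2,2]
E
python3 - <<'E'
from h import *
d=snap('top'); im=d['color'][:,:,::-1].copy()
hsv=cv2.cvtColor(im,cv2.COLOR_BGR2HSV)
m=((hsv[...,1]>70)|(hsv[...,2]<90)).astype(np.uint8)*255
m[:,:110]=0; m[:165]=0;m[322:]=0;m[:,470:]=0; m[:250,215:350]=0
cs,_=cv2.findContours(m,cv2.RETR_EXTERNAL,cv2.CHAIN_APPROX_NONE)
for c in cs:
    if cv2.contourArea(c)<60: continue
    b=cv2.minAreaRect(c); z=.009 if cv2.contourArea(c)>2000 else .02
    p=cv2.boxPoints(b); w=onz(d,p,z)[:,:2]
    print(np.round(b[0],1),np.round(b[1],1),round(b[2],1),'mid',np.round(onz(d,[b[0]],z)[0,:2],3),'corners',np.round(w,3).tolist(),'col',np.round(cv2.mean(im,cv2.drawContours(np.zeros(m.shape,np.uint8),[c],-1,255,-1))[:3]))
c=im[180:330,145:475]; cv2.imwrite('pics/z1.png',cv2.resize(c,(792,360),interpolation=cv2.INTER_CUBIC))
E
```

```text
[243.5 291.3] [ 6.3 36. ] 82.4 mid [0.431 0.092] corners [[0.434, 0.136], [0.443, 0.05], [0.428, 0.048], [0.419, 0.134]] col [112. 139. 166.]
[310.5 286. ] [12. 11.] 90.0 mid [ 0.439 -0.07 ] corners [[0.454, -0.057], [0.453, -0.084], [0.424, -0.083], [0.425, -0.057]] col [42. 47. 60.]
[458.5 274.5] [13. 15.] 90.0 mid [ 0.457 -0.433] corners [[0.474, -0.416], [0.473, -0.452], [0.441, -0.45], [0.442, -0.413]] col [63. 70. 78.]
[419. 267.] [16. 16.] 90.0 mid [ 0.478 -0.337] corners [[0.499, -0.319], [0.497, -0.358], [0.458, -0.355], [0.459, -0.316]] col [ 56.  97. 173.]
[181.3 273.9] [81.8 55.5] 81.1 mid [0.478 0.246] corners [[0.571, 0.332], [0.589, 0.196], [0.388, 0.162], [0.372, 0.293]] col [ 99. 133. 173.]
[374.5 268.5] [87. 37.] 90.0 mid [ 0.479 -0.23 ] corners [[0.59, -0.189], [0.588, -0.282], [0.372, -0.269], [0.374, -0.179]] col [ 86. 123. 167.]
[428.5 199.5] [15. 15.] 90.0 mid [ 0.649 -0.373] corners [[0.669, -0.356], [0.668, -0.394], [0.629, -0.391], [0.63, -0.353]] col [ 44.  45. 133.]
[195. 201.] [20. 34.] 90.0 mid [0.66  0.214] corners [[0.687, 0.257], [0.685, 0.172], [0.633, 0.171], [0.635, 0.255]] col [ 85. 117. 156.]
```

View pics/z1.png

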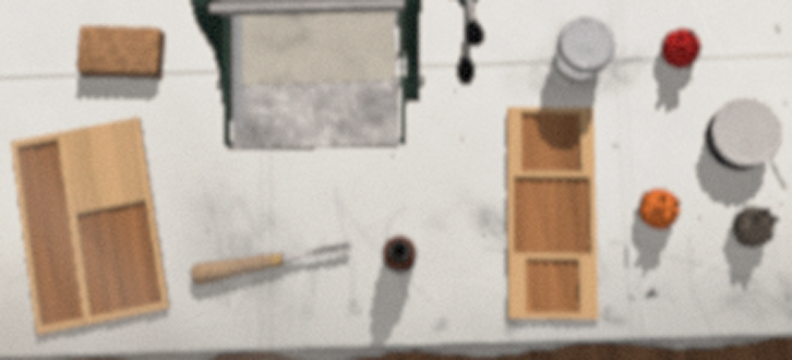

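Run:
```python
from h import *
d=snap('top'); s=snap('scene'); S=4
im=cv2.resize(d['color'][:,:,::-1],None,fx=S,fy=S,interpolation=cv2.INTER_CUBIC)
hsv=cv2.cvtColor(im,cv2.COLOR_BGR2HSV)
def blob(box,f):
    x0,y0,x1,y1=[S*v for v in box]; m=np.zeros(im.shape[:2],np.uint8); m[y0:y1,x0:x1]=f(hsv)[y0:y1,x0:x1]*255
    cs,_=cv2.findContours(m,cv2.RETR_EXTERNAL,cv2.CHAIN_APPROX_NONE); c=max(cs,key=cv2.contourArea)
    return (c[:,0].astype(float)+.5)/S-.5
wood=lambda h:(h[...,1]>75)&(h[...,2]>70)
for n,b,z in [('row',(345,215,402,320),.009),('slot',(140,225,222,325),.009),('cork',(170,185,220,216),.026),('gouge',(222,275,295,303),.011)]:
    c=blob(b,wood if n!='gouge' else (lambda h:(h[...,1]>60)&(h[...,2]>90)))
    w=(onz(d,c,z)[:,:2]*1000).astype(np.float32); q=cv2.minAreaRect(w)
    e=cv2.boxPoints(q); print(n,np.round(q[0],1),np.round(q[1],1),round(q[2],1))
    if n=='gouge':
        print(cv2.fitLine(w,cv2.DIST_L2,0,.01,.01).ravel(), w[w[:,1].argmax()],w[w[:,1].argmin()])
for n,p,z in [('bottle',(310.8,284.2),.102),('jar',(389.2,199.2),.075),('tin',(455.8,235.4),.038),('dabber',(458.8,274.2),.03)]:
    P=onz(d,[p],z)[0]; print(n,np.round(P,4),'scene px',np.round(proj(s,P)[0],1))
```

```text
row [ 480.6 -229. ] [ 90.3 217.3] 87.8
slot [480.6 245.2] [199.9 133.1] 9.7
cork [658.2 213. ] [85.4 51. ] 87.5
gouge [433.1  93.1] [18.1 91.4] 9.1
[ 1.5380947e-01 -9.8810053e-01  4.3294598e+02  9.4130020e+01] [430.64624 138.3153 ] [442.17133   48.281822]
bottle [ 0.4356 -0.0714  0.102 ] scene px [273.2 236.3]
jar [ 0.6367 -0.2645  0.075 ] scene px [399.7 254.1]
tin [ 0.5512 -0.4287  0.038 ] scene px [426.2 323.1]
dabber [ 0.4569 -0.4303  0.03  ] scene px [390.5 347.8]
```

Emit:
apply_moves:
  commands:
    - [0,0,0,0,0,0,7.1]
    - [0,0,0,0,0,0,7.1]
    - [0,0,0,0,0,0,7.1]
    - [0,0,0,0,0,0,7.1]
    - [0,0,0,0,0,0,7.1]
    - [0,0,0,0,0,0,7.1]
    - [0,0,0,0,0,0,7.1]
    - [0,0,0,0,0,0,7.1]
  grip_force: 40

```text
clock: 0.92
tcp_pos: [0.242, 0.5761, 0.2312]
eef_rot: [2.018, 2.408, -0.0]
wrist_force: [1.2, -0.0, -0.4]
width: 0.0855
finger_force: 0.0
```

Emit:
apply_moves:
  commands:
    - [0,0,0,0,0,0,1.6]
    - [0,-3.6,0.8,0.9,0,0,0]
    - [0,-3.6,0.8,0.9,0,0,0]
    - [0,-3.6,0.8,0.9,0,0,0]
    - [0,-3.6,0.8,0.9,0,0,0]
    - [0,-3.6,0.8,0.9,0,0,0]
    - [0,-3.6,0.8,0.9,0,0,0]
    - [0,-3.6,0.8,0.9,0,0,0]

```text
clock: 1.58
tcp_pos: [0.3363, 0.3342, 0.1681]
eef_rot: [2.044, 2.386, 0.001]
wrist_force: [0.8, 0.4, -0.1]
width: 0.0857
finger_force: 0.0
```

Emit:
apply_moves:
  commands:
    - [0,-3.6,0.8,0.9,0,0,0]
    - [0,-3.6,0.8,0.9,0,0,0]
    - [0,-3.6,0.8,0.9,0,0,0]
    - [0,-3.6,0.8,0.9,0,0,0]
    - [0,-3.6,0.8,0.9,0,0,0]
    - [0,-3.6,0.8,0.9,0,0,0]
    - [0,-3.6,0.8,0.9,0,0,0]
    - [0,0,0,0,0,0,0]

```text
clock: 2.25
tcp_pos: [0.4313, 0.0907, 0.1043]
eef_rot: [2.05, 2.38, -0.002]
wrist_force: [-0.6, -0.7, 1.0]
width: 0.0854
finger_force: 0.0
```

```bash
cat >> h.py <<'E'
def to(P,psi):
    s=monitor.observe(); M=R.from_rotvec(s['eef_rot']).as_matrix(); p=np.degrees(np.arctan2(M[1,1],M[0,1]))
    a=np.radians(psi); T=np.c_[[-np.sin(a),np.cos(a),0],[np.cos(a),np.sin(a),0],[0,0,-1]]
    print('t',round(s['clock'],2),'tcp',np.round(s['tcp_pos'],4),'psi',round(p,2),'tilt',np.round(M[:2,2],3),'w',round(s['width'],4),'ff',np.round(s['finger_force'],1),'F',np.round(s['wrist_force'],1))
    D=np.array(P)-s['tcp_pos']
    print('turn rz',round(-((psi-p+180)%360-180),1),'shift now',np.round(M.T@D*100,2),'after turn',np.round(T.T@D*100,2))
E
python3 - <<'E'
from h import *
to([.4334,.0901,.003],8.9)
d=snap('wrist'); cv2.imwrite('pics/w1.png',d['color'][:,:,::-1]); print(d['eye'],d['intrinsics'])
E
```

```text
t 2.25 tcp [0.4313 0.0907 0.1043] psi 8.52 tilt [-0.    -0.001] w 0.0854 ff 0.0 F [-0.6 -0.7  1. ]
turn rz -0.4 shift now [-0.08  0.2  10.13] after turn [-0.09  0.2  10.13]
[0.42152096 0.16368085 0.24698293] [[371.64829954   0.         317.95059812]
 [  0.         371.64829954 234.90130687]
 [  0.           0.           1.        ]]
```

View pics/w1.png

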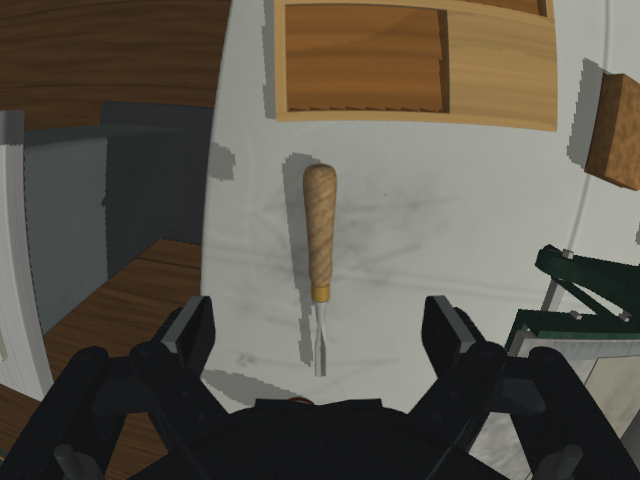

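The wrist picture shows the gouge's handle end at about (320,166), ferrule near (321,300) and blade tip at (320,376), between the open fingers. I'll check against the top-view position.

Run:
```python
from h import *
d=snap('wrist')
P=onz(d,[(320,166),(320,220),(321,280),(320,376)],.011); print(np.round(P,4), np.linalg.norm(P[0]-P[3]))
v=P[2]-P[0]; v/=np.linalg.norm(v); print('grip',P[0]+.049*v, 'ang',np.degrees(np.arctan2(v[1],v[0])))
```

```text
[[ 0.4256  0.1408  0.011 ]
 [ 0.4309  0.1057  0.011 ]
 [ 0.438   0.0634  0.011 ]
 [ 0.45   -0.0199  0.011 ]] 0.16255893461898288
grip [0.43335462 0.09243489 0.011     ] ang -80.88321012994558
```

Emit:
apply_moves:
  commands:
    - [0,0,0.2,2.5,0,0,-0.4]
    - [0,0,0,2.5,0,0,0]
    - [0,0,0,2.5,0,0,0]
    - [0,0,0,1.6,0,0,0]
    - [0,0,0,1.0,0,0,0]
    - [0,0,0,0,0,0,0]
    - [0.9,0,0,0,0,0,0]
    - [0.9,0,0,0,0,0,0]
  grip_force: 40

```text
clock: 3.02
tcp_pos: [0.4324, 0.0962, 0.0052]
eef_rot: [2.034, 2.393, 0.002]
wrist_force: [-0.1, 0.0, 0.3]
width: 0.0635
finger_force: 0.0
```

Emit:
apply_moves:
  commands:
    - [1,0,0,0,0,0,0]
    - [1,0,0,0,0,0,0]
    - [1,0,0,0,0,0,0]
    - [1,0,0,0,0,0,0]
    - [1,0,0,0,0,0,0]
    - [1,0,0,0,0,0,0]
    - [1,0,0,0,0,0,0]
    - [1,0,0,0,0,0,0]

```text
clock: 3.68
tcp_pos: [0.4324, 0.0956, 0.0051]
eef_rot: [2.036, 2.392, 0.002]
wrist_force: [-0.7, 0.3, 7.8]
width: 0.02
finger_force: 38.8
```

Emit:
apply_moves:
  commands:
    - [1,0,0,-1,0,0,0]
    - [1,0,0,-1,0,0,0]
    - [1,0,0,-2,0,0,0]
    - [1,0,0,-2,0,0,0]
    - [1,0,0,-2,0,0,0]
    - [1,0,0,0,0,0,0]
    - [1,0,0,0,0,0,0]
    - [1,0,0,0,0,0,0]

```text
clock: 4.35
tcp_pos: [0.4318, 0.0955, 0.0845]
eef_rot: [2.036, 2.392, 0.001]
wrist_force: [-0.0, 0.5, -0.2]
width: 0.02
finger_force: 39.5
```

Run:
```python
from h import *
to([.5084,.2905,.08],-80.3)
d=snap('wrist'); cv2.imwrite('pics/w2.png',d['color'][:,:,::-1])
```

```text
t 4.35 tcp [0.4318 0.0955 0.0845] psi 9.2 tilt [0. 0.] w 0.02 ff 39.5 F [-0.   0.5 -0.2]
turn rz 89.5 shift now [18.02 10.68  0.45] after turn [ 10.84 -17.93   0.45]
```

View pics/w2.png

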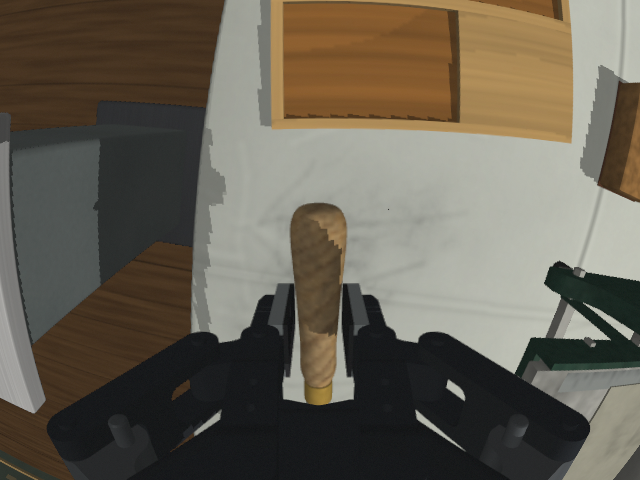

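Emit:
apply_moves:
  commands:
    - [1,0,0,0,0,0,6.9]
    - [1,0,0,0,0,0,6.9]
    - [1,0,0,0,0,0,6.9]
    - [1,0,0,0,0,0,6.9]
    - [1,0,0,0,0,0,6.9]
    - [1,0,0,0,0,0,6.9]
    - [1,0,0,0,0,0,6.9]
    - [1,0,0,0,0,0,6.9]

```text
clock: 5.07
tcp_pos: [0.4311, 0.0954, 0.0832]
eef_rot: [-2.916, -1.168, 0.004]
wrist_force: [0.3, -0.8, 0.2]
width: 0.0204
finger_force: 39.5
```

Emit:
apply_moves:
  commands:
    - [1,0,0,0,0,0,6.9]
    - [1,0,0,0,0,0,6.9]
    - [1,0,0,0,0,0,6.9]
    - [1,0,0,0,0,0,6.9]
    - [1,0,0,0,0,0,6.7]
    - [1,1.87,-2.99,0,0,0,0]
    - [1,1.87,-2.99,0,0,0,0]
    - [1,1.87,-2.99,0,0,0,0]

```text
clock: 5.73
tcp_pos: [0.4717, 0.194, 0.0831]
eef_rot: [3.13, 0.263, -0.004]
wrist_force: [0.7, -0.1, -0.2]
width: 0.0201
finger_force: 39.6
```

Emit:
apply_moves:
  commands:
    - [1,1.87,-2.99,0,0,0,0]
    - [1,1.87,-2.99,0,0,0,0]
    - [1,1.87,-2.99,0,0,0,0]
    - [1,0,0,1,0,0,0]
    - [1,0,0,1.5,0,0,0]
    - [1,0,0,1.5,0,0,0]
    - [1,0,0,0,0,0,0]
    - [1,0,0,0,0,0,0]

```text
clock: 6.4
tcp_pos: [0.5109, 0.2905, 0.0426]
eef_rot: [3.129, 0.266, -0.006]
wrist_force: [0.4, 0.5, -0.0]
width: 0.02
finger_force: 39.6
```

Run:
```python
from h import *
to([.5123,.2912,.010],-80.3)
d=snap('wrist'); cv2.imwrite('pics/w3.png',d['color'][:,:,::-1])
```

```text
t 6.4 tcp [0.5109 0.2905 0.0426] psi -80.29 tilt [-0.004 -0.002] w 0.02 ff 39.6 F [ 0.4  0.5 -0. ]
turn rz 0.0 shift now [ 0.16 -0.05  3.26] after turn [ 0.15 -0.04  3.26]
```

View pics/w3.png

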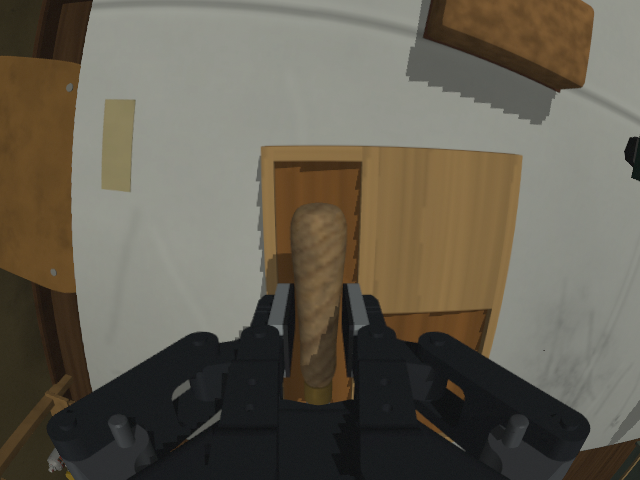

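Emit:
apply_moves:
  commands:
    - [1,0.15,-0.05,1.2,0,0,0]
    - [1,0,0,1.2,0,0,0]
    - [1,0,0,0.5,0,0,0]
    - [1,0,0,0.3,0,0,0]
    - [1,0,0,0.05,0,0,0]
    - [1,0,0,0,0,0,0]
    - [1,0,0,0,0,0,0]
    - [1,0,0,0,0,0,0]

```text
clock: 7.12
tcp_pos: [0.5139, 0.2923, 0.0122]
eef_rot: [-3.13, -0.266, -0.001]
wrist_force: [0.2, 0.3, -0.0]
width: 0.0203
finger_force: 39.6
```

Emit:
apply_moves:
  commands:
    - [0.6,0,0,0,0,0,0]
    - [0.5,0,0,0,0,0,0]
    - [0.4,0,0,0,0,0,0]
    - [0.2,0,0,0,0,0,0]
    - [0,0,0,0,0,0,0]
    - [0,0,0,0,0,0,0]
    - [0,0,0,-1,0,0,0]
    - [0,0,0,-2,0,0,0]

```text
clock: 7.78
tcp_pos: [0.5121, 0.2912, 0.0406]
eef_rot: [3.129, 0.266, -0.006]
wrist_force: [-0.0, -0.2, -0.3]
width: 0.0852
finger_force: 0.0
```

Emit:
apply_moves:
  commands:
    - [0,0,0,-3,0,0,0]
    - [0,0,0,-3,0,0,0]
    - [0,0,0,0,0,0,-7]
    - [0,0,0,0,0,0,-7]
    - [0,0,0,0,0,0,-7]
    - [0,0,0,0,0,0,-7]
    - [0,0,0,0,0,0,-7]
    - [0,0,0,0,0,0,-7]

```text
clock: 8.45
tcp_pos: [0.5137, 0.2921, 0.1026]
eef_rot: [-2.823, -1.378, -0.001]
wrist_force: [0.1, 0.4, 1.0]
width: 0.0856
finger_force: 0.0
```

Emit:
apply_moves:
  commands:
    - [0,0,0,0,0,0,-7]
    - [0,0,0,0,0,0,-7]
    - [0,0,0,0,0,0,-7]
    - [0,0,0,0,0,0,-7]
    - [0,0,0,0,0,0,-7.1]
    - [0,0,0,0,0,0,0]
    - [0,0,0,0,0,0,0]
    - [0,0,0,0,0,0,0]

```text
clock: 9.12
tcp_pos: [0.5137, 0.2921, 0.1022]
eef_rot: [2.286, 2.155, 0.0]
wrist_force: [1.2, -0.7, -0.8]
width: 0.0853
finger_force: 0.0
```

Run:
```python
from h import *
to([.658,.213,.0],-2.5)
d=snap('wrist'); cv2.imwrite('pics/w4.png',d['color'][:,:,::-1])
```

```text
t 9.12 tcp [0.5137 0.2921 0.1022] psi -3.39 tilt [0. 0.] w 0.0853 ff 0.0 F [ 1.2 -0.7 -0.8]
turn rz -0.9 shift now [-7.05 14.87 10.22] after turn [-7.28 14.76 10.22]
```

View pics/w4.png

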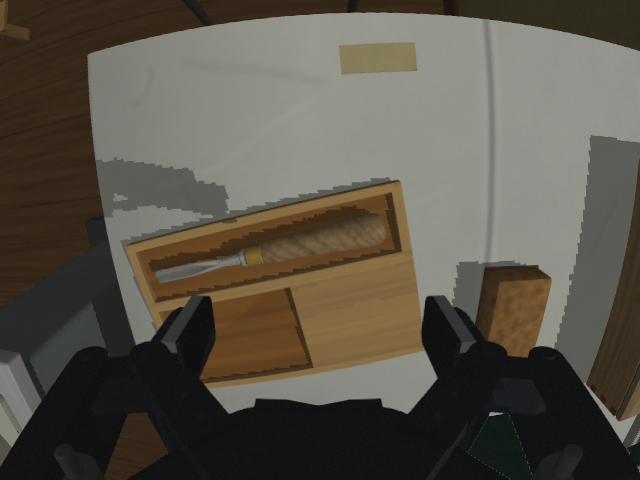

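Emit:
apply_moves:
  commands:
    - [0,0,0,0,0,0,-0.9]
    - [0,-1.82,3.65,0,0,0,0]
    - [0,-1.82,3.65,0,0,0,0]
    - [0,-1.82,3.65,0,0,0,0]
    - [0,-1.82,3.65,0,0,0,0]
    - [0,0,0,2,0,0,0]
    - [0,0,0,2,0,0,0]
    - [0,0,0,0,0,0,0]

```text
clock: 9.83
tcp_pos: [0.6545, 0.2119, 0.0578]
eef_rot: [-2.265, -2.172, 0.009]
wrist_force: [-1.2, -0.1, -0.4]
width: 0.0853
finger_force: 0.0
```

Run:
```python
from h import *
to([.658,.213,.0],-2.5)
d=snap('wrist'); cv2.imwrite('pics/w5.png',d['color'][:,:,::-1])
```

```text
t 9.83 tcp [0.6545 0.2119 0.0578] psi -2.4 tilt [-0.006 -0.002] w 0.0853 ff 0.0 F [-1.2 -0.1 -0.4]
turn rz 0.1 shift now [0.14 0.38 5.78] after turn [0.13 0.35 5.78]
```

View pics/w5.png

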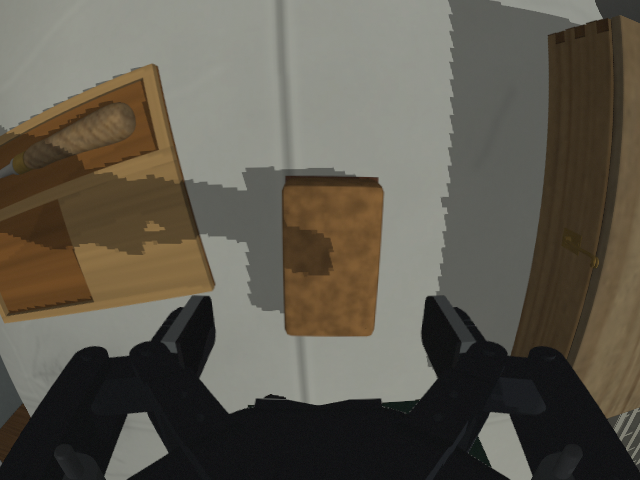

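Run:
```python
from h import *
d=snap('wrist')
P=onz(d,[(285,187),(382,187),(374,335),(286,335)],.026); print(np.round(P,4),P.mean(0))
e=P[0]+P[1]-P[2]-P[3]; print(np.degrees(np.arctan2(e[1],e[0])))
to([P.mean(0)[0],P.mean(0)[1],0],-2.5)
```

```text
[[0.6416 0.258  0.026 ]
 [0.6883 0.2563 0.026 ]
 [0.6853 0.1739 0.026 ]
 [0.6364 0.1761 0.026 ]] [0.66289539 0.21608738 0.026     ]
87.12182225313937
t 9.93 tcp [0.6557 0.2132 0.061 ] psi -2.31 tilt [-0.002 -0.001] w 0.0856 ff 0.0 F [0.1 0.2 0.1]
turn rz 0.2 shift now [0.32 0.72 6.1 ] after turn [0.32 0.71 6.1 ]
```

Emit:
apply_moves:
  commands:
    - [0,0.2,0.5,1.5,0,0,0.2]
    - [0,0,0,2,0,0,0]
    - [0,0,0,1.5,0,0,0]
    - [0,0,0,1.0,0,0,0]
    - [0,0,0,0,0,0,0]
    - [1,0,0,0,0,0,0]
    - [1,0,0,0,0,0,0]
    - [1,0,0,0,0,0,0]
  grip_force: 50

```text
clock: 10.6
tcp_pos: [0.6624, 0.2156, 0.003]
eef_rot: [2.269, 2.172, 0.002]
wrist_force: [-3.4, -0.1, 0.9]
width: 0.0517
finger_force: 0.8
```

Emit:
apply_moves:
  commands:
    - [1,0,0,0,0,0,0]
    - [1,0,0,0,0,0,0]
    - [1,0,0,0,0,0,0]
    - [1,0,0,-1,0,0,0]
    - [1,0,0,-2,0,0,0]
    - [1,0,0,-2,0,0,0]
    - [1,0,0,0,0,0,0]
    - [1,0,0,0,0,0,0]

```text
clock: 11.27
tcp_pos: [0.6626, 0.2155, 0.0534]
eef_rot: [2.268, 2.172, 0.004]
wrist_force: [0.0, -0.2, -0.2]
width: 0.0484
finger_force: 52.8
```

Run:
```python
from h import *
to([.4449,.2137,.05],-80.0)
d=snap('wrist'); cv2.imwrite('pics/w6.png',d['color'][:,:,::-1])
```

```text
t 11.27 tcp [0.6626 0.2155 0.0534] psi -2.49 tilt [0.003 0.001] w 0.0484 ff 52.8 F [ 0.  -0.2 -0.2]
turn rz 77.5 shift now [ -1.13 -21.74   0.28] after turn [-21.47  -3.6    0.34]
```

View pics/w6.png

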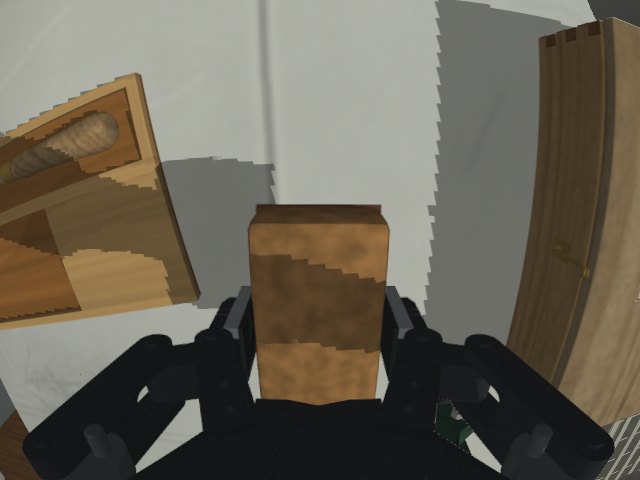

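Emit:
apply_moves:
  commands:
    - [1,0,0,0,0,0,7.05]
    - [1,0,0,0,0,0,7.05]
    - [1,0,0,0,0,0,7.05]
    - [1,0,0,0,0,0,7.05]
    - [1,0,0,0,0,0,7.05]
    - [1,0,0,0,0,0,7.05]
    - [1,0,0,0,0,0,7.05]
    - [1,0,0,0,0,0,7.05]

```text
clock: 11.98
tcp_pos: [0.6605, 0.2149, 0.0501]
eef_rot: [3.029, 0.833, -0.004]
wrist_force: [-0.3, 0.5, -0.7]
width: 0.0491
finger_force: 52.6
```

Emit:
apply_moves:
  commands:
    - [1,0,0,0,0,0,7.05]
    - [1,0,0,0,0,0,7.05]
    - [1,0,0,0,0,0,7.05]
    - [1,0,0,0,0,0,0]
    - [1,-3.58,-0.6,0,0,0,0]
    - [1,-3.58,-0.6,0,0,0,0]
    - [1,-3.58,-0.6,0,0,0,0]
    - [1,-3.58,-0.6,0,0,0,0]

```text
clock: 12.65
tcp_pos: [0.5142, 0.2136, 0.0509]
eef_rot: [3.129, 0.279, -0.002]
wrist_force: [0.2, -0.6, -1.6]
width: 0.0491
finger_force: 52.7
```

Emit:
apply_moves:
  commands:
    - [1,-3.58,-0.6,0,0,0,0]
    - [1,-3.58,-0.6,0,0,0,0]
    - [1,0,0,0,0,0,0]
    - [1,0,0,1,0,0,0]
    - [1,0,0,1,0,0,0]
    - [1,0,0,0,0,0,0]
    - [1,0,0,0,0,0,0]
    - [1,0,0,0,0,0,0]

```text
clock: 13.32
tcp_pos: [0.4447, 0.2136, 0.0312]
eef_rot: [3.13, 0.273, -0.0]
wrist_force: [-0.2, 0.1, -0.1]
width: 0.0493
finger_force: 52.7
```

Run:
```python
from h import *
to([.4449,.2137,.008],-80.0)
d=snap('wrist'); cv2.imwrite('pics/w7.png',d['color'][:,:,::-1])
```

```text
t 13.32 tcp [0.4447 0.2136 0.0312] psi -80.04 tilt [-0. -0.] w 0.0493 ff 52.7 F [-0.2  0.1 -0.1]
turn rz -0.0 shift now [ 0.02 -0.01  2.32] after turn [ 0.02 -0.01  2.32]
```

View pics/w7.png

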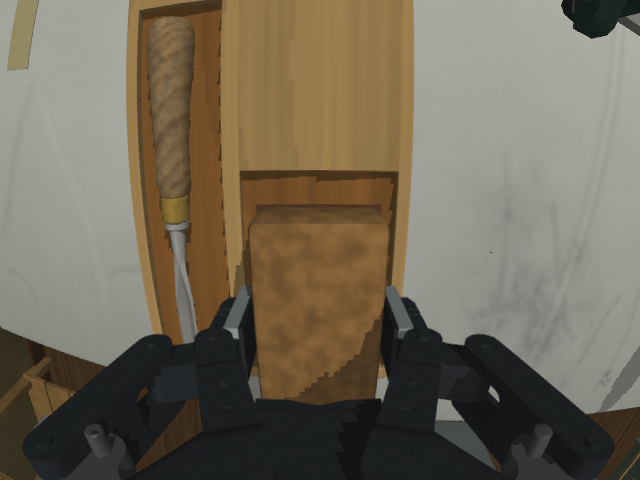

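Emit:
apply_moves:
  commands:
    - [1,0,0,1.0,0,0,0]
    - [1,0,0,0.7,0,0,0]
    - [1,0,0,0.4,0,0,0]
    - [1,0,0,0.2,0,0,0]
    - [1,0,0,0,0,0,0]
    - [1,0,0,0,0,0,0]
    - [0.4,0,0,0,0,0,0]
    - [0.3,0,0,0,0,0,0]

```text
clock: 14.03
tcp_pos: [0.4442, 0.2137, 0.0091]
eef_rot: [-3.13, -0.273, -0.001]
wrist_force: [0.1, 0.1, -0.2]
width: 0.0595
finger_force: 0.0
```

Emit:
apply_moves:
  commands:
    - [0,0,0,0,0,0,0]
    - [0,0,0,0,0,0,0]
    - [0,0,0,0,0,0,0]
    - [0,0,0,-1,0,0,0]
    - [0,0,0,-3,0,0,0]
    - [0,0,0,-4,0,0,0]
    - [0,0,0,-4,0,0,0]
    - [0,0,0,-3,0,0,0]

```text
clock: 14.7
tcp_pos: [0.4443, 0.2138, 0.1623]
eef_rot: [-3.129, -0.273, -0.003]
wrist_force: [1.1, -0.1, 1.2]
width: 0.0856
finger_force: 0.0
```

Emit:
apply_moves:
  commands:
    - [0,0,0,0,0,0,5]
    - [0,0,0,0,0,0,5]
    - [0,0.1,4,0,0,0,0]
    - [0,0.1,4,0,0,0,0]
    - [0,0.1,4,0,0,0,0]
    - [0,0.1,4,0,0,0,0]
    - [0,0.1,4,0,0,0,0]
    - [0,0.1,4,0,0,0,0]

```text
clock: 15.37
tcp_pos: [0.4493, -0.0281, 0.1597]
eef_rot: [3.142, -0.001, 0.001]
wrist_force: [1.4, -1.8, 0.5]
width: 0.0854
finger_force: 0.0
```

Emit:
apply_moves:
  commands:
    - [0,0.1,4,0,0,0,0]
    - [0,0.1,4,0,0,0,0]
    - [0,0.1,4,0,0,0,0]
    - [0,0.1,4,0,0,0,0]
    - [0,0.1,4,0,0,0,0]
    - [0,0.1,4,0,0,0,0]
    - [0,0.1,4,0,0,0,0]
    - [0,0.1,4,0,0,0,0]

```text
clock: 16.03
tcp_pos: [0.4569, -0.3484, 0.1597]
eef_rot: [3.141, -0.002, 0.001]
wrist_force: [0.6, 1.3, -0.2]
width: 0.085
finger_force: 0.0
```

Emit:
apply_moves:
  commands:
    - [0,0,4,0,0,0,0]
    - [0,0,4,0,0,0,0]
    - [0,0,0.4,2,0,0,0]
    - [0,0,0,2,0,0,0]
    - [0,0,0,0,0,0,0]
    - [0,0,0,0,0,0,0]
    - [0,0,0,0,0,0,0]
    - [0,0,0,0,0,0,0]

```text
clock: 16.7
tcp_pos: [0.4582, -0.4304, 0.1204]
eef_rot: [3.14, -0.0, 0.002]
wrist_force: [0.8, 1.0, 0.5]
width: 0.0853
finger_force: 0.0
```

Run:
```python
from h import *
to([.457,-.4303,.002],-90)
d=snap('wrist'); cv2.imwrite('pics/w8.png',d['color'][:,:,::-1])
print(np.round(proj(d,[[.457,-.4303,.02],[.457,-.4303,.058],[.435,-.4303,.02]]),0))
```

```text
t 16.7 tcp [ 0.4582 -0.4304  0.1204] psi -90.0 tilt [ 0.001 -0.001] w 0.0853 ff 0.0 F [0.8 1.  0.5]
turn rz -0.0 shift now [-0.14 -0.03 11.84] after turn [-1.200e-01 -1.000e-02  1.184e+01]
[[318. 238.]
 [319. 257.]
 [318. 268.]]
```

View pics/w8.png

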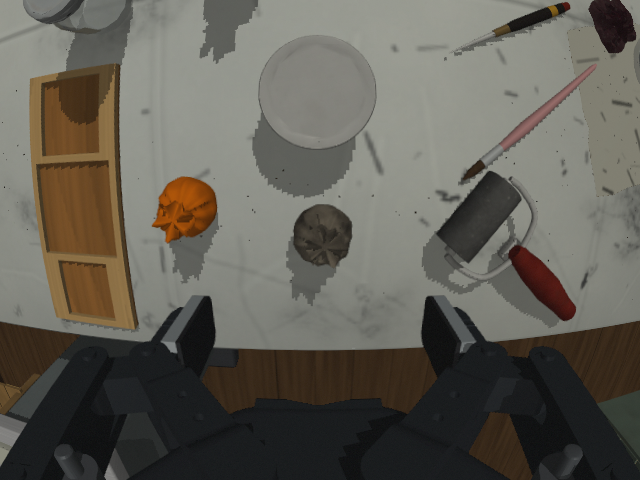

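Emit:
apply_moves:
  commands:
    - [0,0.1,0.25,3,0,0,0]
    - [0,0,0,3,0,0,0]
    - [0,0,0,3,0,0,0]
    - [0,0,0,2,0,0,0]
    - [0,0,0,0.8,0,0,0]
    - [0,0,0,0,0,0,0]
    - [1,0,0,0,0,0,0]
    - [1,0,0,0,0,0,0]
  grip_force: 40

```text
clock: 17.42
tcp_pos: [0.4596, -0.4338, 0.0027]
eef_rot: [3.14, -0.001, 0.003]
wrist_force: [-0.4, 0.4, 0.2]
width: 0.064
finger_force: 0.0
```

Emit:
apply_moves:
  commands:
    - [1,0,0,0,0,0,0]
    - [1,0,0,0,0,0,0]
    - [1,0,0,0,0,0,0]
    - [1,0,0,0,0,0,0]
    - [1,0,0,0,0,0,0]
    - [1,0,0,0,0,0,0]
    - [1,0,0,0,0,0,0]
    - [1,0,0,0,0,0,0]

```text
clock: 18.08
tcp_pos: [0.4593, -0.4338, 0.0027]
eef_rot: [3.14, -0.001, 0.003]
wrist_force: [-0.8, 1.7, 6.5]
width: 0.0386
finger_force: 39.5
```

Emit:
apply_moves:
  commands:
    - [1,0,0,-1,0,0,0]
    - [1,0,0,-2,0,0,0]
    - [1,0,0,-3,0,0,0]
    - [1,0,0,-3,0,0,0]
    - [1,0,0,-1,0,0,0]
    - [1,0,0,0,0,0,0]
    - [1,0,0,0,0,0,0]
    - [1,0,0,0,0,0,0]

```text
clock: 18.75
tcp_pos: [0.4577, -0.4322, 0.0998]
eef_rot: [-3.14, 0.001, 0.002]
wrist_force: [0.5, 0.4, -0.2]
width: 0.0383
finger_force: 40.3
```

Run:
```python
from h import *
to([.553,-.2318,.1],-90)
d=snap('wrist'); cv2.imwrite('pics/w9.png',d['color'][:,:,::-1])
```

```text
t 18.75 tcp [ 0.4577 -0.4322  0.0998] psi -90.04 tilt [-0.001  0.001] w 0.0383 ff 40.3 F [ 0.5  0.4 -0.2]
turn rz -0.0 shift now [ 9.510e+00 -2.004e+01 -1.000e-02] after turn [ 9.530e+00 -2.004e+01 -2.000e-02]
```

View pics/w9.png

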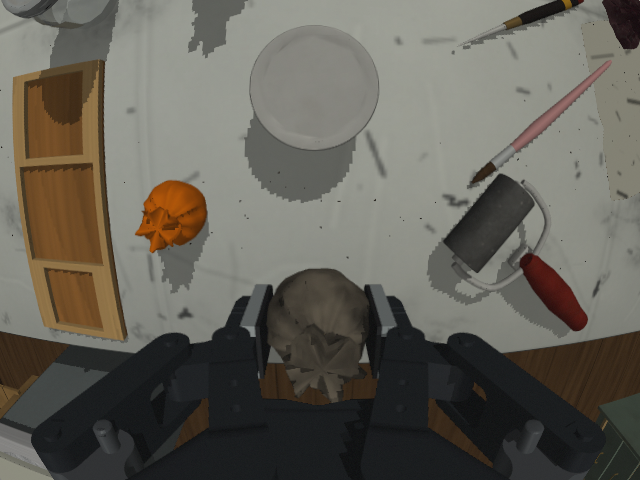

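Emit:
apply_moves:
  commands:
    - [1,1.58,-3.33,0,0,0,0]
    - [1,1.58,-3.33,0,0,0,0]
    - [1,1.58,-3.33,0,0,0,0]
    - [1,1.58,-3.33,0,0,0,0]
    - [1,1.58,-3.33,0,0,0,0]
    - [1,1.58,-3.33,0,0,0,0]
    - [1,0,0,0,0,0,0]
    - [1,0,0,0,0,0,0]

```text
clock: 19.47
tcp_pos: [0.5533, -0.231, 0.0993]
eef_rot: [-3.141, -0.005, 0.004]
wrist_force: [-0.7, -0.3, -0.3]
width: 0.0386
finger_force: 40.4
```

Emit:
apply_moves:
  commands:
    - [1,0,0,2,0,0,0]
    - [1,0,0,3,0,0,0]
    - [1,0,0,1,0,0,0]
    - [1,0,0,0,0,0,0]
    - [1,0,0,0,0,0,0]
    - [1,0,0,0,0,0,0]
    - [1,0,0,0,0,0,0]
    - [1,0,0,0,0,0,0]

```text
clock: 20.13
tcp_pos: [0.5541, -0.2337, 0.0421]
eef_rot: [3.141, -0.001, 0.003]
wrist_force: [-0.0, 0.4, -0.1]
width: 0.0382
finger_force: 40.4
```

Run:
```python
from h import *
to([.553,-.2318,.008],-90)
d=snap('wrist'); cv2.imwrite('pics/w10.png',d['color'][:,:,::-1])
```

```text
t 20.13 tcp [ 0.5541 -0.2337  0.0421] psi -90.05 tilt [ 0.002 -0.001] w 0.0382 ff 40.4 F [-0.   0.4 -0.1]
turn rz -0.1 shift now [-0.12 -0.19  3.41] after turn [-0.11 -0.19  3.41]
```

View pics/w10.png

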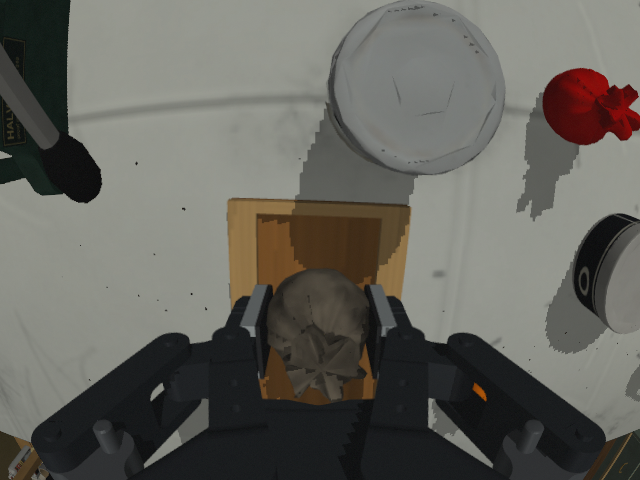

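Run:
```python
from h import *
d=snap('wrist'); to([.553,-.2318,.008],-90)
im=cv2.cvtColor(d['color'],cv2.COLOR_RGB2GRAY)[:200,300:530]
c=cv2.HoughCircles(cv2.medianBlur(im,5),cv2.HOUGH_GRADIENT,1,300,param1=80,param2=20,minRadius=70,maxRadius=100); print(c)
print(onz(d,[c[0,0,:2]+[300,0],(417,87)],.075))
```

```text
t 20.23 tcp [ 0.5539 -0.2335  0.0418] psi -90.04 tilt [ 0.001 -0.001] w 0.0382 ff 40.4 F [ 0.1  0.3 -0.1]
turn rz -0.0 shift now [-0.09 -0.17  3.38] after turn [-0.09 -0.17  3.38]
[[[118.5  86.5  90.3]]]
[[ 0.64097842 -0.26284566  0.075     ]
 [ 0.64079249 -0.2623807   0.075     ]]
```

Emit:
apply_moves:
  commands:
    - [1,-0.1,-0.15,1.5,0,0,0]
    - [1,0,0,1.2,0,0,0]
    - [1,0,0,0.5,0,0,0]
    - [1,0,0,0.2,0,0,0]
    - [1,0,0,0,0,0,0]
    - [1,0,0,0,0,0,0]
    - [0.5,0,0,0,0,0,0]
    - [0.4,0,0,0,0,0,0]

```text
clock: 20.9
tcp_pos: [0.5525, -0.2317, 0.0068]
eef_rot: [3.142, -0.001, 0.0]
wrist_force: [0.5, -0.6, -0.0]
width: 0.0512
finger_force: 0.0
```

Emit:
apply_moves:
  commands:
    - [0.2,0,0,0,0,0,0]
    - [0,0,0,0,0,0,0]
    - [0,0,0,0,0,0,0]
    - [0,0,0,-1,0,0,0]
    - [0,0,0,-3,0,0,0]
    - [0,0,0,-4,0,0,0]
    - [0,0,0,-4,0,0,0]
    - [0,0,0,-1,0,0,0]

```text
clock: 21.57
tcp_pos: [0.5555, -0.233, 0.1436]
eef_rot: [3.138, -0.001, 0.013]
wrist_force: [1.2, -0.6, 0.6]
width: 0.0853
finger_force: 0.0
```

Emit:
apply_moves:
  commands:
    - [0,2.75,1.1,0,0,0,0]
    - [0,2.75,1.1,0,0,0,0]
    - [0,2.75,1.1,0,0,0,0]
    - [0,0,0,0,0,0,0]
    - [0,0,0,0,0,0,0]
    - [0,0,0,0,0,0,0]
    - [0,0,0,0,0,0,0]
    - [0,0,0,0,0,0,0]

```text
clock: 22.23
tcp_pos: [0.6338, -0.2643, 0.1368]
eef_rot: [-3.141, 0.001, 0.002]
wrist_force: [-0.2, 0.5, 0.3]
width: 0.0853
finger_force: 0.0
```

Run:
```python
from h import *
d=snap('wrist'); to([.6367,-.2645,.034],-90)
im=cv2.cvtColor(d['color'],cv2.COLOR_RGB2GRAY)[100:400,200:440]
c=cv2.HoughCircles(cv2.medianBlur(im,5),cv2.HOUGH_GRADIENT,1,300,param1=80,param2=20,minRadius=50,maxRadius=110); print(c)
print(onz(d,[c[0,0,:2]+[200,100]],.075),proj(d,[[.6367,-.2645,.075]]))
cv2.imwrite('pics/w11.png',d['color'][:,:,::-1])
```

```text
t 22.28 tcp [ 0.634  -0.2644  0.1369] psi -90.05 tilt [-0.001  0.   ] w 0.0856 ff 0.0 F [0.3 0.4 0.1]
turn rz -0.0 shift now [ 0.28  0.02 10.29] after turn [2.700e-01 1.000e-02 1.029e+01]
[[[113.5 137.5  53.5]]]
[[ 0.64485931 -0.2611388   0.075     ]] [[319.3248792  250.88469637]]
```

Emit:
apply_moves:
  commands:
    - [0,0.5,-0.1,2,0,0,0]
    - [0,0,0,3,0,0,0]
    - [0,0,0,3,0,0,0]
    - [0,0,0,1.7,0,0,0]
    - [0,0,0,0.6,0,0,0]
    - [0,0,0,0,0,0,0]
    - [1,0,0,0,0,0,0]
    - [1,0,0,0,0,0,0]
  grip_force: 70

```text
clock: 22.95
tcp_pos: [0.6409, -0.2642, 0.0356]
eef_rot: [3.141, -0.001, 0.004]
wrist_force: [0.6, 0.5, 0.7]
width: 0.0635
finger_force: 0.0
```

Emit:
apply_moves:
  commands:
    - [1,0,0,0,0,0,0]
    - [1,0,0,0,0,0,0]
    - [1,0,0,0,0,0,0]
    - [1,0,0,0,0,0,0]
    - [1,0,0,0,0,0,0]
    - [1,0,0,0,0,0,0]
    - [1,0,0,0,0,0,0]
    - [1,0,0,0,0,0,0]

```text
clock: 23.62
tcp_pos: [0.6412, -0.2644, 0.0361]
eef_rot: [3.14, -0.001, 0.005]
wrist_force: [-0.0, 0.2, 6.1]
width: 0.055
finger_force: 72.9
```

Run:
```python
from h import *
to([.4766,-.2288,.15],-90)
```

```text
t 23.62 tcp [ 0.6412 -0.2644  0.0361] psi -90.05 tilt [ 0.003 -0.001] w 0.055 ff 72.9 F [-0.   0.2  6.1]
turn rz -0.0 shift now [-16.43  -3.53 -11.45] after turn [-16.46  -3.56 -11.39]
```

Emit:
apply_moves:
  commands:
    - [1,0,0,-0.5,0,0,0]
    - [1,0,0,-1,0,0,0]
    - [1,0,0,-1.5,0,0,0]
    - [1,0,0,0,0,0,0]
    - [1,0,0,0,0,0,0]
    - [1,0,0,0,0,0,0]
    - [1,0,0,0,0,0,0]
    - [1,0,0,0,0,0,0]

```text
clock: 24.28
tcp_pos: [0.6394, -0.2635, 0.0632]
eef_rot: [-3.141, 0.001, 0.002]
wrist_force: [-0.5, -0.7, -2.0]
width: 0.0549
finger_force: 74.3
```

Run:
```python
from h import *
d=snap('wrist'); t=snap('top'); to([.4766,-.2288,.15],-90)
z=.075+.03
for D,(y0,y1,x0,x1),rr in [(d,(150,400,200,440),(60,110)),(t,(160,240,350,430),(10,20))]:
    im=cv2.cvtColor(D['color'],cv2.COLOR_RGB2GRAY)[y0:y1,x0:x1]
    c=cv2.HoughCircles(cv2.medianBlur(im,3),cv2.HOUGH_GRADIENT,1,300,param1=80,param2=15,minRadius=rr[0],maxRadius=rr[1])
    if c is not None: print(c, onz(D,[c[0,0,:2]+[x0,y0]],z))
a=d['color'][150:480,170:470,::-1]; b=cv2.resize(t['color'][150:250,330:430,::-1],(330,330),interpolation=cv2.INTER_CUBIC)
cv2.imwrite('pics/w12.png',np.hstack([a,b]))
```

```text
t 24.38 tcp [ 0.6395 -0.2636  0.0632] psi -90.04 tilt [-0.001  0.   ] w 0.0552 ff 74.3 F [-0.1  0.2 -3.2]
turn rz -0.0 shift now [-16.3   -3.47  -8.66] after turn [-16.29  -3.48  -8.68]
[[[118.5 194.5  80.1]]] [[ 0.64645429 -0.26317423  0.105     ]]
```

View pics/w12.png

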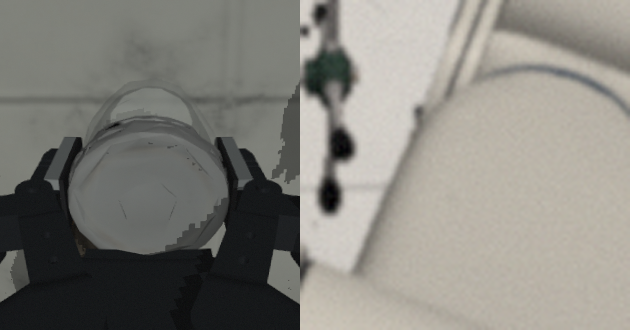

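Emit:
apply_moves:
  commands:
    - [1,0,0,-2,0,0,0]
    - [1,0,0,-3,0,0,0]
    - [1,0,0,-2.3,0,0,0]
    - [1,-2.3,-0.5,0,0,0,0]
    - [1,-3.3,-0.7,0,0,0,0]
    - [1,-3.3,-0.7,0,0,0,0]
    - [1,-3.3,-0.7,0,0,0,0]
    - [1,-3.3,-0.7,0,0,0,0]

```text
clock: 25.05
tcp_pos: [0.4832, -0.2301, 0.1366]
eef_rot: [-3.141, 0.001, 0.0]
wrist_force: [0.6, 0.3, -2.7]
width: 0.0548
finger_force: 74.8
```

Emit:
apply_moves:
  commands:
    - [1,-1.1,-0.18,0,0,0,0]
    - [1,0,0,0,0,0,0]
    - [1,0,0,2,0,0,0]
    - [1,0,0,3,0,0,0]
    - [1,0,0,2,0,0,0]
    - [1,0,0,0,0,0,0]
    - [1,0,0,0,0,0,0]
    - [1,0,0,0,0,0,0]

```text
clock: 25.72
tcp_pos: [0.4753, -0.2294, 0.0676]
eef_rot: [3.141, -0.001, 0.002]
wrist_force: [0.9, 0.1, -2.5]
width: 0.0548
finger_force: 74.9
```

Run:
```python
from h import *
to([.4735,-.2288,.0405],-90)
```

```text
t 25.72 tcp [ 0.4753 -0.2294  0.0676] psi -90.03 tilt [ 0.001 -0.001] w 0.0548 ff 74.9 F [ 0.9  0.1 -2.5]
turn rz -0.0 shift now [-0.18 -0.06  2.71] after turn [-0.18 -0.06  2.71]
```

Emit:
apply_moves:
  commands:
    - [1,-0.1,0,1.2,0,0,0]
    - [1,0,0,0.9,0,0,0]
    - [1,0,0,0.4,0,0,0]
    - [1,0,0,0.2,0,0,0]
    - [1,0,0,0,0,0,0]
    - [1,0,0,0,0,0,0]
    - [0.2,0,0,0,0,0,0]
    - [0.1,0,0,0,0,0,0]

```text
clock: 26.38
tcp_pos: [0.4733, -0.229, 0.0403]
eef_rot: [3.141, -0.001, 0.001]
wrist_force: [-0.1, -0.1, 0.4]
width: 0.0762
finger_force: 0.0
```

Emit:
apply_moves:
  commands:
    - [0,0,0,0,0,0,0]
    - [0,0,0,0,0,0,0]
    - [0,0,0,0,0,0,0]
    - [0,0,0,-1,0,0,0]
    - [0,0,0,-3,0,0,0]
    - [0,0,0,-4,0,0,0]
    - [0,0,0,-4,0,0,0]
    - [0,0,0,-2,0,0,0]

```text
clock: 27.05
tcp_pos: [0.4744, -0.2296, 0.1848]
eef_rot: [3.139, -0.001, 0.008]
wrist_force: [1.6, 0.2, -0.2]
width: 0.0855
finger_force: 0.0
```

Emit:
apply_moves:
  commands:
    - [0,-0.8,-3,0,0,0,0]
    - [0,-0.8,-3.2,0,0,0,0]
    - [0,-0.8,-3.2,0,0,0,0]
    - [0,-0.8,-3.2,0,0,0,0]
    - [0,-0.7,-3.2,0,0,0,0]
    - [0,0,0,0,0,0,0]
    - [0,0,0,0,0,0,0]
    - [0,0,0,0,0,0,0]

```text
clock: 27.72
tcp_pos: [0.4345, -0.0709, 0.1805]
eef_rot: [3.141, 0.0, 0.002]
wrist_force: [0.9, 0.4, 0.8]
width: 0.0853
finger_force: 0.0
```

Run:
```python
from h import *
to([.4356,-.0714,.036],-90)
d=snap('wrist'); print(np.round(proj(d,[[.4356,-.0714,.102],[.4356,-.0714,.06],[.4521,-.0714,.06],[.4356,-.055,.06]]),0))
hsv=cv2.cvtColor(d['color'],cv2.COLOR_RGB2HSV); m=((hsv[...,2]<110)).astype(np.uint8)
m=((d['color'].max(2)<45)|((hsv[...,1]>110)&(hsv[...,2]<140)))
print([(y,np.flatnonzero(m[y,225:415])[[0,-1]]+225,m[y,225:415].sum()) for y in range(180,380,14) if m[y,225:415].any()])
```

```text
t 27.72 tcp [ 0.4345 -0.0709  0.1805] psi -89.99 tilt [ 0.001 -0.   ] w 0.0853 ff 0.0 F [0.9 0.4 0.8]
turn rz 0.0 shift now [ 0.09  0.04 14.45] after turn [ 0.11  0.05 14.45]
[[320. 245.]
 [319. 227.]
 [319. 205.]
 [297. 227.]]
[(194, array([332, 332]), np.int64(1)), (208, array([301, 338]), np.int64(38)), (222, array([299, 340]), np.int64(31)), (236, array([305, 334]), np.int64(26)), (306, array([225, 414]), np.int64(117)), (320, array([225, 414]), np.int64(127)), (334, array([225, 414]), np.int64(151)), (348, array([225, 414]), np.int64(137)), (362, array([346, 414]), np.int64(69)), (376, array([346, 414]), np.int64(69))]
```

Emit:
apply_moves:
  commands:
    - [0,0.3,0.05,3,0,0,0]
    - [0,0,0,3,0,0,0]
    - [0,0,0,3,0,0,0]
    - [0,0,0,3,0,0,0]
    - [0,0,0,1.7,0,0,0]
    - [0,0,0,0.6,0,0,0]
    - [0,0,0,0,0,0,0]
    - [1,0,0,0,0,0,0]
  grip_force: 50

```text
clock: 28.43
tcp_pos: [0.4375, -0.072, 0.0371]
eef_rot: [3.142, -0.003, 0.0]
wrist_force: [-0.0, 0.0, 0.2]
width: 0.0752
finger_force: 0.0
```

Emit:
apply_moves:
  commands:
    - [1,0,0,0,0,0,0]
    - [1,0,0,0,0,0,0]
    - [1,0,0,0,0,0,0]
    - [1,0,0,0,0,0,0]
    - [1,0,0,0,0,0,0]
    - [1,0,0,0,0,0,0]
    - [1,0,0,0,0,0,0]
    - [1,0,0,0,0,0,0]

```text
clock: 29.1
tcp_pos: [0.4379, -0.0715, 0.038]
eef_rot: [3.141, -0.001, 0.004]
wrist_force: [-0.8, -1.2, 9.1]
width: 0.0307
finger_force: 48.7
```

Emit:
apply_moves:
  commands:
    - [1,0,0,-0.5,0,0,0]
    - [1,0,0,-1.5,0,0,0]
    - [1,0,0,-2,0,0,0]
    - [1,0,0,0,0,0,0]
    - [1,0,0,0,0,0,0]
    - [1,0,0,0,0,0,0]
    - [1,0,0,0,0,0,0]
    - [1,0,0,0,0,0,0]

```text
clock: 29.77
tcp_pos: [0.4364, -0.0712, 0.0762]
eef_rot: [-3.141, 0.001, 0.002]
wrist_force: [-0.4, 0.2, -1.5]
width: 0.0307
finger_force: 49.6
```

Run:
```python
from h import *
to([.404,-.226,.076],-90)
```

```text
t 29.77 tcp [ 0.4364 -0.0712  0.0762] psi -90.04 tilt [-0.001  0.   ] w 0.0307 ff 49.6 F [-0.4  0.2 -1.5]
turn rz -0.0 shift now [-3.23 15.49  0.02] after turn [-3.24 15.48  0.02]
```

Emit:
apply_moves:
  commands:
    - [1,-0.8,2.5,0,0,0,0]
    - [1,-0.8,3.3,0,0,0,0]
    - [1,-0.8,3.3,0,0,0,0]
    - [1,-0.84,3.3,0,0,0,0]
    - [1,0,3.08,0,0,0,0]
    - [1,0,0,0,0,0,0]
    - [1,0,0,0,0,0,0]
    - [1,0,0,0,0,0,0]

```text
clock: 30.43
tcp_pos: [0.4038, -0.2256, 0.0762]
eef_rot: [-3.141, 0.002, 0.002]
wrist_force: [-1.0, 0.5, -0.2]
width: 0.0306
finger_force: 49.8
```

Run:
```python
from h import *
to([.404,-.226,.0425],-90)
# check against pocket floor edges seen by the wrist camera is blocked by the hand; compare bottle silhouette in scene view
s=snap('scene'); z=.038
print(np.round(proj(s,[[.404,-.226,z],[.404,-.226,z+.065]]),1)); h=cv2.cvtColor(s['color'],cv2.COLOR_RGB2HSV)
c,rw=proj(s,[[.404,-.226,z+.03]])[0].astype(int)
for y in range(rw-6,rw+18,6): print(y,c,[tuple(map(int,s['color'][y,x])) for x in range(c-14,c+15,4)])
```

```text
t 30.43 tcp [ 0.4038 -0.2256  0.0762] psi -90.09 tilt [-0.002  0.001] w 0.0306 ff 49.8 F [-1.   0.5 -0.2]
turn rz -0.1 shift now [0.03 0.05 3.37] after turn [0.02 0.04 3.37]
[[302.7 299.6]
 [301.8 273.9]]
281 302 [(222, 218, 207), (186, 180, 175), (62, 25, 5), (64, 26, 0), (81, 79, 81), (22, 24, 25), (71, 71, 68), (218, 216, 205)]
287 302 [(221, 217, 206), (222, 218, 208), (119, 117, 112), (119, 114, 109), (81, 81, 81), (23, 21, 25), (153, 149, 143), (158, 152, 144)]
293 302 [(220, 217, 207), (222, 219, 209), (124, 120, 114), (115, 110, 103), (110, 102, 94), (74, 29, 0), (120, 92, 58), (161, 102, 48)]
299 302 [(222, 219, 210), (220, 182, 135), (121, 115, 108), (88, 84, 81), (97, 90, 83), (73, 30, 3), (107, 69, 31), (113, 73, 35)]
```

Silhouette agrees. Lower and release.

Emit:
apply_moves:
  commands:
    - [1,0,0,1.2,0,0,0]
    - [1,0,0,1.2,0,0,0]
    - [1,0,0,0.6,0,0,0]
    - [1,0,0,0.3,0,0,0]
    - [1,0,0,0.05,0,0,0]
    - [1,0,0,0,0,0,0]
    - [1,0,0,0,0,0,0]
    - [1,0,0,0,0,0,0]

```text
clock: 31.15
tcp_pos: [0.4048, -0.2261, 0.0438]
eef_rot: [3.141, -0.001, 0.001]
wrist_force: [0.6, 0.2, -1.0]
width: 0.0303
finger_force: 49.8
```

Emit:
apply_moves:
  commands:
    - [0.5,0,0,0,0,0,0]
    - [0.4,0,0,0,0,0,0]
    - [0.2,0,0,0,0,0,0]
    - [0,0,0,0,0,0,0]
    - [0,0,0,0,0,0,0]
    - [0,0,0,0,0,0,0]
    - [0,0,0,-1,0,0,0]
    - [0,0,0,-3,0,0,0]

```text
clock: 31.82
tcp_pos: [0.4023, -0.2248, 0.0815]
eef_rot: [-3.138, 0.001, 0.009]
wrist_force: [0.7, 0.1, 0.3]
width: 0.0852
finger_force: 0.0
```

Emit:
apply_moves:
  commands:
    - [0,0,0,-4,0,0,0]
    - [0,0,0,-4,0,0,0]
    - [0,0,0,-3,0,0,0]
    - [0,0,-4,-1,0,0,0]
    - [0,0,-4,-1,0,0,0]
    - [0,0,-4,-1,0,0,0]
    - [0,0,-4,0,0,0,0]
    - [0,0,-4,0,0,0,0]

```text
clock: 32.48
tcp_pos: [0.4045, -0.0245, 0.2248]
eef_rot: [3.141, -0.003, 0.004]
wrist_force: [0.1, -0.4, -0.9]
width: 0.0854
finger_force: 0.0
```

Emit:
apply_moves:
  commands:
    - [0,0,-4,0,0,0,0]
    - [0,0,-4,0,0,0,0]
    - [0,0,-4,0,0,0,0]
    - [0,0,-4,0,0,0,0]
    - [0,0,0,0,0,0,0]
    - [0,0,0,0,0,0,0]
    - [0,0,0,0,0,0,0]
    - [0,0,0,0,0,0,0]

```text
clock: 33.15
tcp_pos: [0.4045, 0.133, 0.2235]
eef_rot: [3.141, -0.003, -0.0]
wrist_force: [0.1, -0.5, 0.8]
width: 0.0854
finger_force: 0.0
```

Run:
```python
from h import *
to([.404,.1,.2],-90); t=snap('top'); s=snap('scene')
a=np.radians(-2.2)
def col(D,P):
    o=[]
    for p in proj(D,P):
        x,y=p.round().astype(int); o.append(tuple(map(int,D['color'][y-1:y+2,x-1:x+2].reshape(-1,3).mean(0))))
    return o
P=[[.404,-.226,.106],[.4766,-.2288,.079],[.553,-.2318,.045],[.5084,.2905,.026],[.4449,.2137,.03]]
print('top',col(t,P)); print('scene',col(s,P))
im=cv2.cvtColor(t['color'],cv2.COLOR_RGB2GRAY)[205:330,330:415]
im=cv2.resize(im,None,fx=4,fy=4,interpolation=cv2.INTER_CUBIC)
c=cv2.HoughCircles(im,cv2.HOUGH_GRADIENT,1,80,param1=80,param2=18,minRadius=20,maxRadius=64)[0]
for q in c: 
    p=q[:2]/4+[330,205]; z=.079 if q[2]>45 else .05
    P0=onz(t,[p],z)[0,:2]-[.4806,-.229]; print(q[2]/4,'tray xy mm',np.round(1000*np.array([np.cos(a)*P0[0]+np.sin(a)*P0[1],-np.sin(a)*P0[0]+np.cos(a)*P0[1]]),1),'z',z)
# bottle top and dabber: dark blobs near the expected spots
h=cv2.cvtColor(t['color'],cv2.COLOR_RGB2HSV)
for n,P1,z,f in [('bottle',P[0],.106,t['color'].max(2)<60),('dabber',P[2],.03,(h[...,1]<75)&(h[...,2]<150))]:
    x,y=proj(t,[P1])[0].round().astype(int); m=f[y-10:y+11,x-10:x+11]; yy,xx=np.nonzero(m)
    P0=onz(t,[(xx.mean()+x-10,yy.mean()+y-10)],z)[0]; print(n,m.sum(),P0)
```

```text
t 33.15 tcp [0.4045 0.133  0.2235] psi -90.11 tilt [-0. -0.] w 0.0854 ff 0.0 F [ 0.1 -0.5  0.8]
turn rz -0.1 shift now [-0.05  3.3   2.35] after turn [-0.05  3.3   2.35]
top [(16, 17, 16), (178, 175, 176), (77, 70, 62), (207, 200, 188), (202, 195, 184)]
scene [(82, 81, 77), (188, 185, 183), (61, 54, 46), (190, 163, 134), (171, 118, 66)]
11.575 tray xy mm [-6.9 -2.2] z 0.079
bottle 72 [ 0.4013961 -0.2207445  0.106    ]
dabber 166 [ 0.55002901 -0.23043401  0.03      ]
```

```bash
python3 -c "
from rig import close_job; print(close_job())"
```

```text
the job is handed in; nothing more can be done
None
```

I set all five things in their pockets and handed the job in at about 33 s, but the result was not reported back. The gouge, bottle, jar and dabber were seen or measured in place afterwards; I had no clear look at the cork block after letting it go, and the ink tin was never touched.

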